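# Put the green tumbler upside down on the free drying peg

## Robot

A 6-joint arm with a two-finger parallel gripper is mounted at the origin on a cart in front of the work surface, level with it; the furniture and walls round the work are solid. World frame = base frame: x ahead of the robot, y to its left, z up, the work surface at z = 0. Lengths are in m, angles in rad, forces in N, time in s.
With the tool pointing down it reaches from about 0.3 to 0.775 m from the base axis. Payload 14.6 kg.
Tool frame: the origin (TCP) lies at the very end of the fingers, on their centre line; the grasp point (between the pads) lies 19 mm behind it; z points along the fingers, y is the direction in which the jaws open and shut (so a half turn about z gives the same grasp; the last joint's range is limited). The gripper opens to 94 mm and grips with 3 to 60 N. Pads are 16 mm wide; open, the fingers measure 119 mm over their backs; the gripper's body (75 mm by 177 mm) begins 78 mm behind the grasp point.
Start: joints at [-1.277, 0.3, 1.521, -0, 1.321, -0.067], TCP at [0.194, -0.515, 0.205] pointing down, gripper open.
Joint ranges: [-3.03, 3.03], [-0.79, 2.21], [0.23, 2.52], [-1.04, 4.18], [0, 3.07], [-2.55, 2.55]. Speed limits (rad/s): [2.22, 2.22, 2.57, 3.14, 3.14, 3.14].

## Interface

Orientations are given as [roll, pitch, yaw] about the fixed x, y, z axes, in that order (R = Rz(yaw) Ry(pitch) Rx(roll)).
In Python, from station import status, camera, ctrl gives the robot as it stands. The module is installed in compiled form; this text tells all that it offers.
- The arm moves only by the shell command python3 -m jog 'ROWS' [FORCE]. ROWS is JSON, a list of rows, each a list of 7 numbers: the shift along the tool's x, y, z each as a share of 1000 mm, from -1 to 1, then the turn, a rotation vector about the tool's x, y, z each as a share of pi/2 rad, from -1 to 1, then the opening, from -1 (shut) to 1 (fully open), so that 0 is half open. A call has 1 to 20 rows; each row is the pose to reach, as a shift and turn from the pose measured when the call began, along the tool's axes at that moment; what a row does not reach only later rows make up. A row lasts 1/10 s, in which the tool goes at most 50 mm and 8.59 degrees, less where a joint would pass 70% of its speed; a pose out of reach is approached as far as the arm can. A call with a number of a shift or a turn outside -1 to 1 is refused whole. A call with a gripper value outside its range is refused whole. The fingers move at their own pace and stop on an object; FORCE is the grip in N (left out, the last holds). Time passes only in rows, so rows that repeat a pose let the fingers close. It gives the time, the measured TCP pose, the force and the opening at its end, in the units of the state.
- status.get_obs(): the state, without advancing time (a new reading comes with each control period).
- camera(name): name is "scene" or "side" or "wrist"; returns a dict with "image" (480x640x3 uint8, red, green, blue), "fx", "fy", "cx", "cy" (pixels), "world_from_camera" (4x4, takes a point from camera to world coordinates). Camera axes: x right, y down, z forward; pixel columns grow to the right and rows downward; lengths in m; the calibration is good to about 2 mm. A picture is of the moment at which its call begins. There is no depth.
- ctrl.hand_in(): hands the job in, once; it reports no verdict.
The state is a dict: "time_s": time; "qpos": joint angles; "joint_vel": joint speeds; "tau": joint torques, N m; "ee_pos": TCP position; "eef_rot": TCP orientation; "force": force on the tool from outside, world axes, zero at the start; "moment": the same for the moment, N m; "grip_width": finger opening in m.
Only numpy, scipy, OpenCV 4.12 (cv2) and the standard library are available. Lean on these libraries where they do the work, as an engineer would, in place of code of your own. Each camera call takes 0.05 s, during which the arm holds its last target.

## Task

Take the green tumbler from the sloping draining board and put it upside down over the empty drying peg, mouth down, standing flat on the peg's round foot. Lower it on rather than dropping it, and leave the blue tumbler and the white tumbler where they are.

Things in the scene. Friction and masses are not known exactly. Their poses are not given: they have to be found in the camera images.
- green_tumbler_mid (a point): Green tumbler: tube 54 mm across, 105 long, wall 3, 150 g, open at one end, inside 100 deep; black foot at the closed end. Point: its centre; z: along its axis to the mouth. It lies in a cradle of a fixed board, mouth away from the robot and 15 deg downward, centre 60 mm over the worktop, on two V supports 36 mm before and behind the centre; between them fingers find 60 mm of free room on both sides.
- free_peg (a point): Empty drying peg: upright brass peg, 16 mm thick, rounded top, on a round dark wooden foot 110 mm across and 12 mm high, fixed to the worktop. The point is on the peg's axis at the upper face of the foot, on which the tumbler's rim is to stand; the peg rises 75 mm above this point; z is up.
- blue_tumbler_mid (a point): Blue tumbler, a bystander: same make as the green one, lying the same way in the other cradle, 150 mm beside it. The point is its centre, z towards its mouth.
- white_tumbler_mid (a point): White tumbler, a bystander: same make, already standing upside down on the second peg, a stand like the empty one. The point is its centre, z towards its mouth (down).
Not all that is in view belongs to the job. Leave any turquoise look-alike of the part that bears free_peg alone.

How it is judged:
At the end, for the whole second after the job is handed in: The green tumbler is upside down (within 10 degrees) over the empty peg, its axis within 20 mm of the peg's, its rim down on the foot (centre 47 to 58 mm above the foot's upper face), at rest and released; the blue and white tumblers are within 30 mm of where they were (horizontal distance between green_tumbler_mid and free_peg below 0.02 m and z of green_tumbler_mid in the frame of free_peg between 0.047 and 0.058 m and angle between green_tumbler_mid's own z axis and vertical above 2.97 rad and linear speed of green_tumbler below 0.02 m/s and distance of each of blue_tumbler_mid, white_tumbler_mid from where it was at the start of the episode below 0.03 m); the robot touches nothing.
It fails at once if the green tumbler is dropped onto the peg (moves faster than 0.6 m/s within 40 mm of the peg's axis and below 0.25 m above its foot) (horizontal distance between green_tumbler_mid and free_peg below 0.04 m and z of green_tumbler_mid in the frame of free_peg below 0.25 m and linear speed of green_tumbler above 0.6 m/s).
It fails at once if the blue tumbler is moved by more than 30 mm (distance of blue_tumbler_mid from where it was at the start of the episode above 0.03 m).
It fails at once if the white tumbler is moved by more than 30 mm (distance of white_tumbler_mid from where it was at the start of the episode above 0.03 m).
It also fails if it takes over 38 s, if anything falls off the work surface, if the arm or the gripper's body presses on something with over 40 N, if the wrist force passes 120 N, or if a joint passes its speed limit or range.

## Working session

There is one attempt and no reset: what is moved stays moved. The work goes in short steps, Python scripts to look and compute and a shell command to move; the robot and the scene stay as the last step left them, time stands still between calls to the robot, and variables do not carry over. Pictures are saved under pics/ and viewed, and the job is handed in when it is done.

```bash
mkdir -p pics; ls
python3 - <<'E'
from station import status,camera
import cv2
o=status.get_obs()
print(o)
for n in ["scene","side","wrist"]:
    c=camera(n); cv2.imwrite(f"pics/{n}0.png",c["image"][:,:,::-1]); print(n,c["fx"],c["fy"],c["cx"],c["cy"]);print(c["world_from_camera"].round(4))
E
```

```text
pics
{'time_s': 0.0, 'qpos': array([-1.27662013e+00,  3.00469579e-01,  1.52159186e+00, -6.09071533e-06,
        1.32071528e+00, -6.66109768e-02]), 'joint_vel': array([-0.00024746, -0.00090419,  0.00082716,  0.00073275, -0.00027373,
       -0.00169806]), 'tau': array([-2.01656170e-03, -5.31809127e+01, -3.52739024e+01,  7.07202265e-02,
        2.44248135e-02, -4.16735941e-05]), 'ee_pos': array([ 0.19406705, -0.5143335 ,  0.20488261]), 'eef_rot': array([-3.14041082e+00, -7.29270592e-05,  3.60788640e-01]), 'force': array([-0.97414974,  0.81955906, -0.40797227]), 'moment': array([-0.01645772,  0.02302895, -0.01607665]), 'grip_width': 0.09392400978381152}
scene 589.9139367091299 589.9139367091299 312.2286034622035 236.41711015263436
[[-0.4637 -0.4508  0.7627 -0.5683]
 [-0.886   0.2426 -0.3953  0.5222]
 [-0.0068 -0.859  -0.5119  0.7857]
 [ 0.      0.      0.      1.    ]]
side 600.245136861363 600.245136861363 318.7246526191593 240.55094552462998
[[ 0.9855 -0.1005  0.1366  0.2849]
 [-0.1692 -0.6387  0.7506 -1.211 ]
 [ 0.0118 -0.7629 -0.6464  1.0903]
 [ 0.      0.      0.      1.    ]]
wrist 432.6749555812829 432.6749555812829 313.610549521905 233.8769055985117
[[ 0.3538 -0.8986 -0.2595  0.2695]
 [-0.9353 -0.3404 -0.0966 -0.4859]
 [-0.0015  0.2768 -0.9609  0.3836]
 [ 0.      0.      0.      1.    ]]
```

View pics/scene0.png

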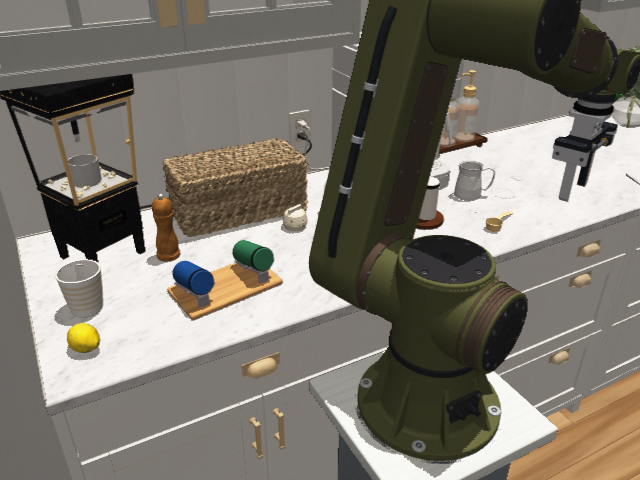

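View pics/side0.png

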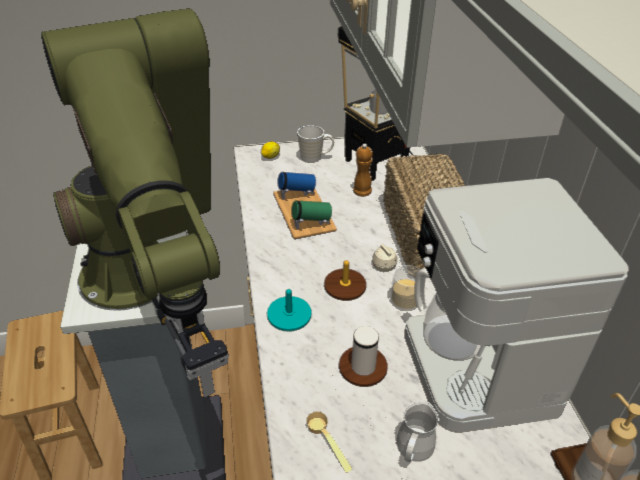

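View pics/wrist0.png

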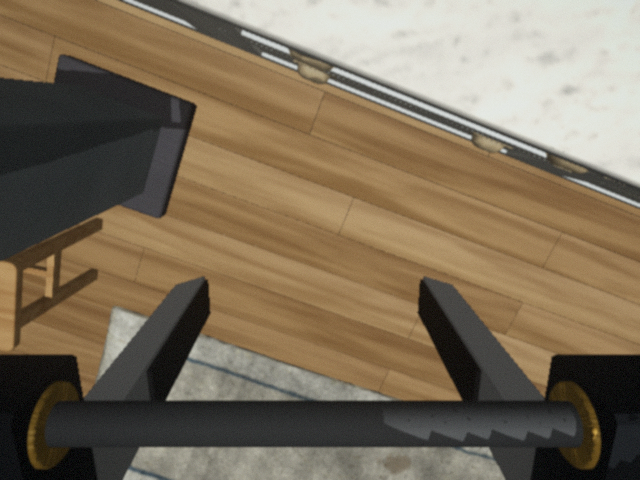

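The scene camera shows blue at (193,278) and green at (253,256), both on the board. In the side view, blue is at (297,182), green at (312,211), the brass peg on its dark foot at (345,284), the turquoise look-alike at (289,313) and the white tumbler on its stand at (364,355). I'll crop in close on these.

Run:
```python
import cv2
a=cv2.imread("pics/side0.png")
cv2.imwrite("pics/s_crop.png",cv2.resize(a[160:310,240:390],None,fx=4,fy=4,interpolation=cv2.INTER_CUBIC))
b=cv2.imread("pics/scene0.png")
cv2.imwrite("pics/c_crop.png",cv2.resize(b[220:320,160:290],None,fx=6,fy=6,interpolation=cv2.INTER_CUBIC))
```

```text
(no output)
```

View pics/s_crop.png

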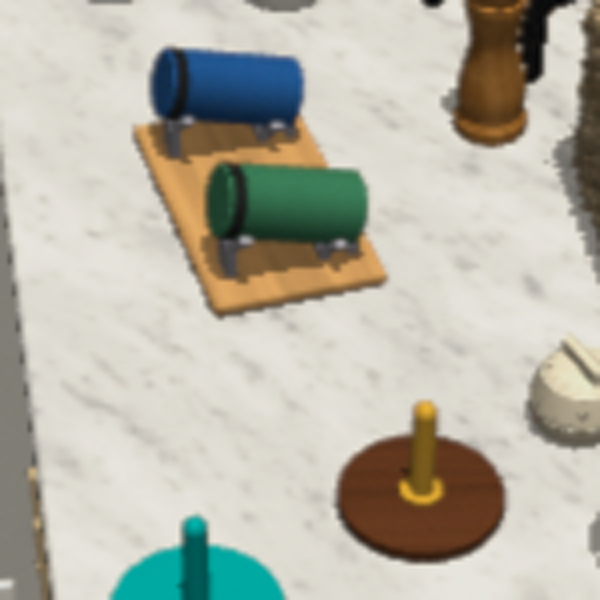

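View pics/c_crop.png

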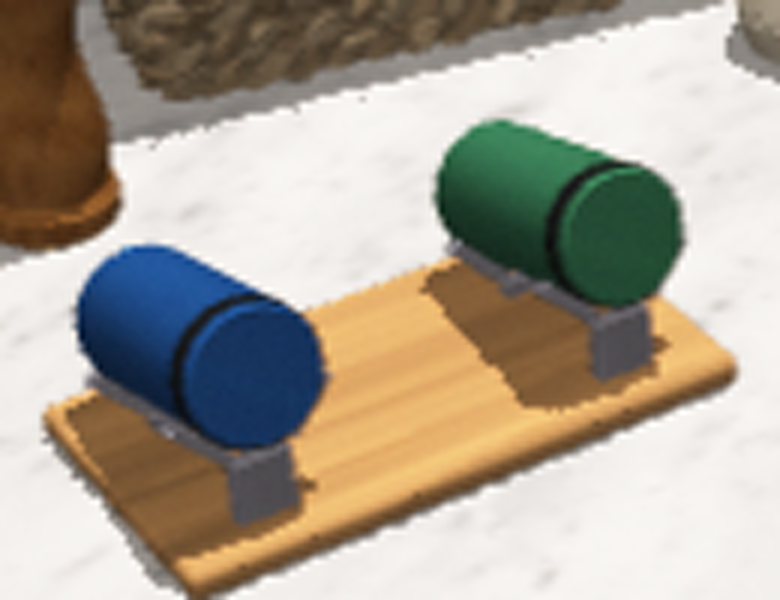

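```bash
cat > h.py <<'E'
import numpy as np,cv2
def ray(c,u,v):
    M=c["world_from_camera"]; d=M[:3,:3]@np.array([(u-c["cx"])/c["fx"],(v-c["cy"])/c["fy"],1]); return M[:3,3],d
def atz(c,u,v,z):
    o,d=ray(c,u,v); return o+d*(z-o[2])/d[2]
def proj(c,P):
    M=c["world_from_camera"]; p=(np.atleast_2d(P)-M[:3,3])@M[:3,:3]
    return np.c_[p[:,0]/p[:,2]*c["fx"]+c["cx"],p[:,1]/p[:,2]*c["fy"]+c["cy"]]
def cyl(x,y,z,yaw,tilt,r=.027,L=.105):
    a=np.array([np.cos(yaw)*np.cos(tilt),np.sin(yaw)*np.cos(tilt),-np.sin(tilt)])
    u=np.array([-np.sin(yaw),np.cos(yaw),0]); v=np.cross(a,u); t=np.linspace(0,2*np.pi,48)[:,None]
    ring=r*(np.cos(t)*u+np.sin(t)*v); c=np.array([x,y,z])
    return np.r_[c+a*L/2+ring,c-a*L/2+ring]
E
python3 - <<'E'
from h import *
from station import camera
from scipy.optimize import minimize
C={n:camera(n) for n in("scene","side")}
box={"scene":((225,230),(285,280)),"side":((285,195),(340,225))}
H={}
S=8
for n,c in C.items():
    (a,b),(d,e)=box[n]
    im=cv2.resize(c["image"][b:e,a:d],None,fx=S,fy=S,interpolation=cv2.INTER_CUBIC)
    h=cv2.cvtColor(im,cv2.COLOR_RGB2HSV)
    m=((h[...,0]>60)&(h[...,0]<90)&(h[...,1]>90)).astype(np.uint8)
    cn=max(cv2.findContours(m,0,cv2.CHAIN_APPROX_NONE)[0],key=cv2.contourArea)
    full=np.zeros_like(m); cv2.fillConvexPoly(full,cv2.convexHull(np.argwhere(m)[:,::-1].astype(np.int32)) if n=="scene" else cv2.convexHull(np.argwhere(m)[:,::-1].astype(np.int32)),1)
    H[n]=full; cv2.imwrite(f"pics/m_{n}.png",full*255); print(n,m.sum(),full.sum())
def cost(p,z=.06,pr=False):
    t=0
    for n,c in C.items():
        q=(proj(c,cyl(p[0],p[1],z,p[2],np.radians(15)))+.5-np.array(box[n][0]))*S-.5
        k=np.zeros_like(H[n]); cv2.fillConvexPoly(k,cv2.convexHull(np.round(q*16).astype(np.int32)),1,shift=4)
        i=(k&H[n]).sum()/(k|H[n]).sum(); t+=1-i
        if pr: print(n,i)
    return t
c=C["side"]; p0=atz(c,312,211,.06); print(p0, atz(C["scene"],253,256,.06))
for z in(.056,.06,.064):
    best=min((minimize(cost,[p0[0],p0[1],y],args=(z,),method="Nelder-Mead",options=dict(initial_simplex=[[p0[0],p0[1],y],[p0[0]+.01,p0[1],y],[p0[0],p0[1]+.01,y],[p0[0],p0[1],y+.2]])) for y in(-.3,0,.3)),key=lambda r:r.fun)
    print(z,best.x,best.fun)
    if z==.06: cost(best.x,z,True)
print("peg base",atz(c,345.2,282.6,.012),"top",atz(c,346.2,260.7,.087-.003))
# foot ellipse upper face
for (x,y) in [(337,494),(505,494),(421,433),(421,549)]:
    print(atz(c,240+(x+.5)/4-.5,160+(y+.5)/4-.5,.012))
print("turq",atz(c,289,313,.012),"white",atz(c,363,330,.117))
E
```

```text
scene 50915 54482
side 38170 42291
[0.50580406 0.11522384 0.06      ] [0.49963166 0.12122241 0.06      ]
0.056 [0.50882833 0.11858725 0.08568141] 0.23909515644590362
0.06 [0.50520256 0.1202018  0.09069376] 0.22892604673728312
scene 0.9164373617840201
side 0.8546365914786967
0.064 [0.5013565  0.12089574 0.07007337] 0.3211458606317431
peg base [ 0.55178461 -0.13419428  0.012     ] top [ 0.55225277 -0.12991905  0.084     ]
[ 0.4973374  -0.12746943  0.012     ]
[ 0.60386643 -0.14444023  0.012     ]
[ 0.56218077 -0.07963055  0.012     ]
[ 0.54063993 -0.18412098  0.012     ]
turq [ 0.39539432 -0.21617104  0.012     ] white [ 0.53408556 -0.386814    0.117     ]
```

Run:
```python
from h import *
from station import camera
C={n:camera(n) for n in("scene","side")}
out=[]
for n,(a,b) in {"scene":(220,225),"side":(280,185)}.items():
    im=cv2.resize(C[n]["image"][b:b+50,a:a+65,::-1],None,fx=6,fy=6,interpolation=cv2.INTER_CUBIC)
    for p,col in (((.5052,.1202,.06,.09),(0,0,255)),((.505,.1202,.06,.0),(255,0,255))):
        q=(proj(C[n],cyl(*p,np.radians(15)))+.5-[a,b])*6-.5
        cv2.polylines(im,[q[:48].round().astype(np.int32)],True,col);cv2.polylines(im,[q[48:].round().astype(np.int32)],True,col)
    out.append(im)
cv2.imwrite("pics/ov.png",np.hstack(out))
```

```text
(no output)
```

View pics/ov.png

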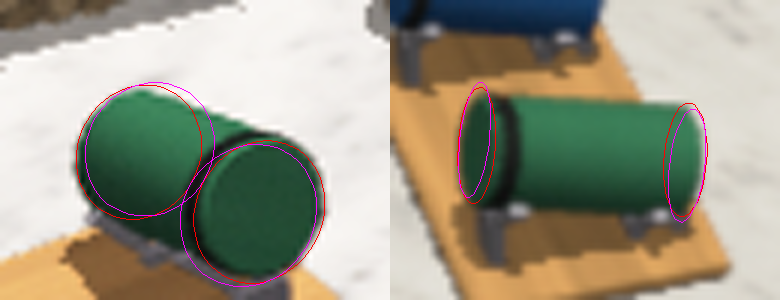

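The crop confirms the choice: the green tumbler lies with its closed end and black band towards the robot, near (0.505, 0.120, 0.06). The peg with the dark foot is near (0.551, -0.133), and its measured foot width of about 107 mm fits the 110 mm given.

The tool can't grasp straight down and then turn the mouth down. So I'll grasp with the tool pitched about 40° to the tumbler's axis, and place it with the wrist half-turned. First I move above the tumbler to measure with the wrist camera.

```bash
python3 -m jog '[[0.447,-0.488,-0.1,0,0,0.166,1],[0.447,-0.488,-0.1,0,0,0.166,1],[0.447,-0.488,-0.1,0,0,0.166,1],[0.447,-0.488,-0.1,0,0,0.166,1],[0.447,-0.488,-0.1,0,0,0.166,1],[0.447,-0.488,-0.1,0,0,0.166,1],[0.447,-0.488,-0.1,0,0,0.166,1],[0.447,-0.488,-0.1,0,0,0.166,1],[0.447,-0.488,-0.1,0,0,0.166,1],[0.447,-0.488,-0.1,0,0,0.166,1],[0.447,-0.488,-0.1,0,0,0.166,1],[0.447,-0.488,-0.1,0,0,0.166,1],[0.447,-0.488,-0.1,0,0,0.166,1],[0.447,-0.488,-0.1,0,0,0.166,1],[0.447,-0.488,-0.1,0,0,0.166,1],[0.447,-0.488,-0.1,0,0,0.166,1],[0.447,-0.488,-0.1,0,0,0.166,1]]'
python3 - <<'E'
from station import status,camera
import cv2
o=status.get_obs()
print(o['time_s'],o['qpos'],o['ee_pos'],o['eef_rot'])
for n in ["wrist","side"]:
    c=camera(n); cv2.imwrite(f"pics/{n}1.png",c["image"][:,:,::-1])
    print(c["world_from_camera"].round(4).tolist())
E
```

```text
time_s: 2.05
ee_pos: [0.4398, 0.0988, 0.3054]
eef_rot: [-3.141, 0.0, 0.099]
force: [0.1, -0.3, -0.1]
grip_width: 0.0939
2.05 [1.39727769e-01 1.26127471e-02 1.62198101e+00 1.08289922e-04
 1.50711665e+00 1.61158934e+00] [0.43982    0.09884791 0.30538448] [-3.14148948e+00  1.22067746e-04  9.89278604e-02]
[[0.0996, -0.956, -0.2758, 0.52], [-0.995, -0.0958, -0.0272, 0.1069], [-0.0005, 0.2772, -0.9608, 0.4841], [0.0, 0.0, 0.0, 1.0]]
[[0.9855, -0.1005, 0.1366, 0.2849], [-0.1692, -0.6387, 0.7506, -1.211], [0.0118, -0.7629, -0.6464, 1.0903], [0.0, 0.0, 0.0, 1.0]]
```

View pics/wrist1.png

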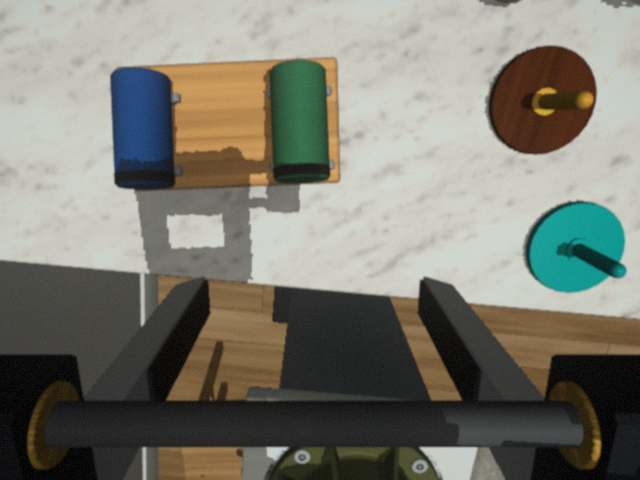

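The wrist view shows green at (300,120), blue at (143,127), the peg's brass base ring at (544,101) and the turquoise look-alike at (576,246). I'll fit the green outline and the peg here.

Run:
```python
from h import *
from station import camera
from scipy.optimize import minimize
c=camera("wrist"); a,b,d,e=255,45,345,195; S=4
im=cv2.resize(c["image"][b:e,a:d],None,fx=S,fy=S,interpolation=cv2.INTER_CUBIC)
h=cv2.cvtColor(im,cv2.COLOR_RGB2HSV)
m=((h[...,0]>55)&(h[...,0]<95)&(h[...,1]>90)).astype(np.uint8)
m=cv2.morphologyEx(m,cv2.MORPH_OPEN,np.ones((9,9),np.uint8))
hull=cv2.convexHull(np.argwhere(m)[:,::-1].astype(np.int32)); H=np.zeros_like(m); cv2.fillConvexPoly(H,hull,1)
def cost(p,t=15):
    q=(proj(c,cyl(p[0],p[1],.06,p[2],np.radians(t)))+.5-[a,b])*S-.5
    k=np.zeros_like(H); cv2.fillConvexPoly(k,cv2.convexHull(np.round(q*16).astype(np.int32)),1,shift=4)
    return 1-(k&H).sum()/(k|H).sum()
p0=[.505,.12,.09]
r=minimize(cost,p0,method="Nelder-Mead",options=dict(initial_simplex=[p0,[.515,.12,.09],[.505,.13,.09],[.505,.12,.2]]))
print(r.x,r.fun, cost(r.x))
q=(proj(c,cyl(r.x[0],r.x[1],.06,r.x[2],np.radians(15)))+.5-[a,b])*S-.5
o=im[:,:,::-1].copy()
cv2.polylines(o,[cv2.convexHull(q.astype(np.float32)).round().astype(np.int32)],True,(0,0,255)); cv2.polylines(o,[hull],True,(255,0,255))
# peg
g=cv2.resize(c["image"][35:165,480:610,::-1],None,fx=4,fy=4,interpolation=cv2.INTER_CUBIC)
for P in ([.551,-.133],):
    t=np.linspace(0,2*np.pi,60)
    for rr,z in((.055,.012),(.008,.012)):
        w=np.c_[P[0]+rr*np.cos(t),P[1]+rr*np.sin(t),0*t+z]
        cv2.polylines(g,[((proj(c,w)+.5-[480,35])*4-.5).round().astype(np.int32)],True,(255,255,0))
out=np.zeros((600,900,3),np.uint8); out[:600,:360]=o; out[:520,370:890]=g
cv2.imwrite("pics/fit1.png",cv2.resize(out,(780,520)))
dk=c["image"][35:165,480:610].astype(int); 
# dark foot mask hull -> centre at z=.012
R,G,B=dk[...,0],dk[...,1],dk[...,2]
mm=((R<130)&(R>G+15)).astype(np.uint8); n,l,s,_=cv2.connectedComponentsWithStats(mm); i=1+s[1:,4].argmax()
hh=cv2.convexHull(np.argwhere(l==i)[:,::-1].astype(np.int32))[:,0]+[480,35]
w=np.array([atz(c,u,v,.012)[:2] for u,v in hh.astype(float)])
print("foot enclosing",cv2.minEnclosingCircle(w.astype(np.float32)))
print("ring",atz(c,544,101,.012),"top",atz(c,585,100,.084))
print("bl", atz(c,143,127,.06))
```

```text
[0.50217276 0.11867273 0.16945945] 0.18789926566653148 0.18789926566653148
foot enclosing ((0.5514306426048279, -0.12990610301494598), 0.054115790873765945)
ring [ 0.55201381 -0.13121803  0.012     ] top [ 0.55155316 -0.13074823  0.084     ]
bl [0.48764829 0.26724179 0.06      ]
```

View pics/fit1.png

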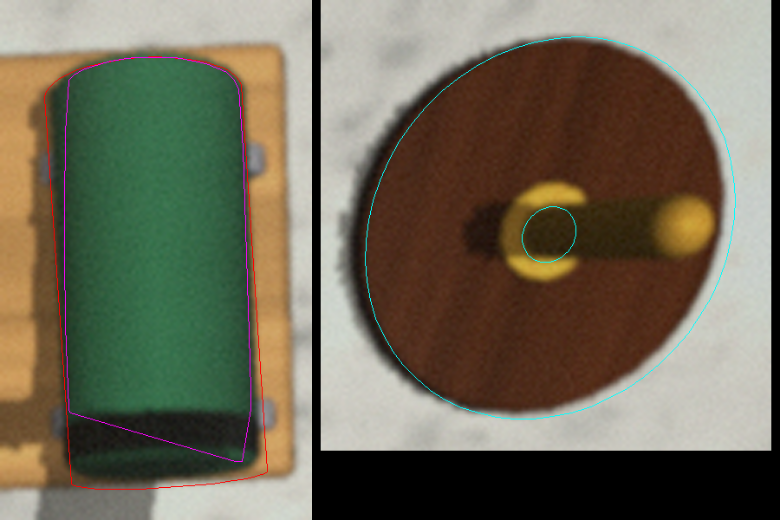

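Run:
```python
from h import *
from station import camera
from scipy.optimize import minimize
c=camera("wrist"); a,b,d,e=255,45,345,195; S=4
im=cv2.resize(c["image"][b:e,a:d],None,fx=S,fy=S,interpolation=cv2.INTER_CUBIC)
I=im.astype(int)
m=((I[...,1]>=I[...,0]-2)&(I.max(2)<140)|(I.max(2)<45)).astype(np.uint8)
m=cv2.morphologyEx(m,cv2.MORPH_OPEN,np.ones((33,33),np.uint8))
hull=cv2.convexHull(np.argwhere(m)[:,::-1].astype(np.int32)); H=np.zeros_like(m); cv2.fillConvexPoly(H,hull,1)
def cost(p,t=15):
    q=(proj(c,cyl(p[0],p[1],.06,p[2],np.radians(t)))+.5-[a,b])*S-.5
    k=np.zeros_like(H); cv2.fillConvexPoly(k,cv2.convexHull(np.round(q*16).astype(np.int32)),1,shift=4)
    return 1-(k&H).sum()/(k|H).sum()
p0=[.505,.12,.09]
r=minimize(cost,p0,method="Nelder-Mead",options=dict(initial_simplex=[p0,[.515,.12,.09],[.505,.13,.09],[.505,.12,.2]]))
print(r.x,r.fun)
q=(proj(c,cyl(r.x[0],r.x[1],.06,r.x[2],np.radians(15)))+.5-[a,b])*S-.5
o=im[:,:,::-1].copy()
cv2.polylines(o,[cv2.convexHull(q.astype(np.float32)).round().astype(np.int32)],True,(0,0,255)); cv2.polylines(o,[hull],True,(255,0,255))
cv2.imwrite("pics/fit2.png",o)
z=.012
for n,(p,q) in dict(right=((336,58),(339,183)),top=((120,65),(336,58)),bot=((120,189),(339,183))).items():
    v=atz(c,*q,z)-atz(c,*p,z); print(n,np.degrees(np.arctan2(v[1],v[0])),np.linalg.norm(v))
```

```text
[0.50328779 0.11900456 0.13350399] 0.03231978441500116
right -172.00602145424642 0.1280396281270425
top -82.57483038675767 0.22061063809187598
bot -82.71573028340921 0.24158552155552787
```

View pics/fit2.png

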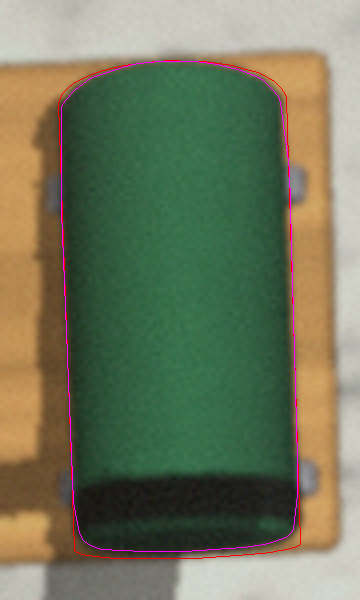

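```bash
cat >> h.py <<'E'
from scipy.spatial.transform import Rotation as Ro
def Rdir(down_deg,az,flip=False):
    t=np.radians(down_deg); z=np.array([np.cos(t)*np.cos(az),np.cos(t)*np.sin(az),-np.sin(t)])
    x=np.array([np.sin(t)*np.cos(az),np.sin(t)*np.sin(az),np.cos(t)])
    if flip: x=-x
    return np.c_[x,np.cross(z,x),z]
def togo(p,R,o):
    R0=Ro.from_euler('xyz',o['eef_rot']).as_matrix()
    return (R0.T@(np.asarray(p)-o['ee_pos'])).round(4), (Ro.from_matrix(R0.T@R).as_rotvec()/(np.pi/2)).round(4)
E
python3 - <<'E'
from h import *
from station import status
o=status.get_obs(); R=Rdir(55,.13); g=np.array([.503,.119,.06])
for k in(.12,0): print(g-R[:,2]*(k-.019), *togo(g-R[:,2]*(k-.019),R,o))
E
```

```text
[0.44555761 0.11149014 0.14273436] [ 0.0067 -0.0118  0.1628] [ 0.0059  0.3887 -0.0193]
[0.51380599 0.12041275 0.04443611] [ 0.0755 -0.0139  0.2612] [ 0.0059  0.3887 -0.0193]
```

```bash
python3 -m jog '[[0,-0.01,0.02,0.006,0.389,-0.019,1],[0,-0.01,0.04,0.006,0.389,-0.019,1],[0.005,-0.012,0.07,0.006,0.389,-0.019,1],[0.007,-0.012,0.1,0.006,0.389,-0.019,1],[0.007,-0.012,0.13,0.006,0.389,-0.019,1],[0.007,-0.012,0.163,0.006,0.389,-0.019,1],[0.007,-0.012,0.163,0.006,0.389,-0.019,1],[0.007,-0.012,0.163,0.006,0.389,-0.019,1]]'
python3 - <<'E'
from h import *
from station import status,camera
o=status.get_obs(); R=Rdir(55,.13); g=np.array([.503,.119,.06])
print(o['time_s'],o['qpos'],o['force'])
print(*togo(g+R[:,2]*.019,R,o))
a=camera("wrist")["image"]; b=camera("scene")["image"]
cv2.imwrite("pics/w2.png",a[:,:,::-1]); cv2.imwrite("pics/s2.png",cv2.resize(b[180:330,120:320,::-1],None,fx=4,fy=4,interpolation=cv2.INTER_CUBIC))
E
```

```text
time_s: 3.05
ee_pos: [0.4463, 0.1116, 0.1436]
eef_rot: [-3.141, -0.611, 0.129]
force: [0.0, 0.3, 0.8]
grip_width: 0.0935
3.05 [ 0.18373695 -0.11690166  2.26164813 -0.08284126  0.38749373  1.69238435] [0.02416297 0.3384926  0.84544637]
[-1.100e-03 -1.000e-04  1.202e-01] [ 0.0003 -0.0002 -0.0005]
```

View pics/w2.png

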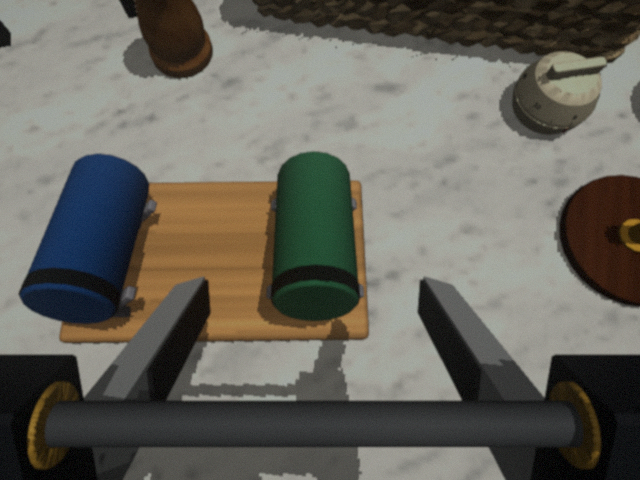

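View pics/s2.png

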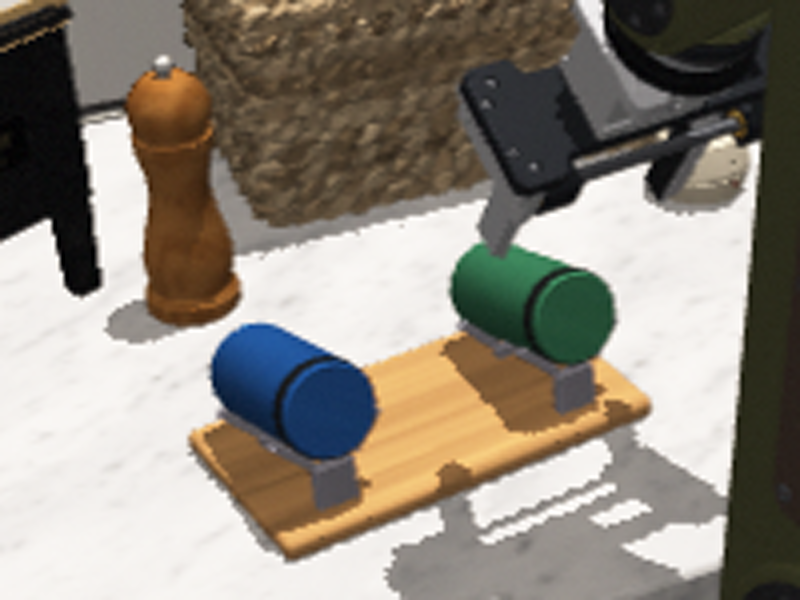

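The wrist view shows the tumbler at x≈315, centred between the fingertips at 209 and 420, with the tumbler axis in line. Now I advance 120 mm along the tool.

```bash
python3 -m jog '[[0,0,0.03,0,0,0,1],[-0.001,0,0.055,0,0,0,1],[-0.001,0,0.08,0,0,0,1],[-0.001,0,0.1,0,0,0,1],[-0.001,0,0.115,0,0,0,1],[-0.001,0,0.12,0,0,0,1],[-0.001,0,0.12,0,0,0,1]]'
python3 - <<'E'
from h import *
from station import status,camera
o=status.get_obs(); R=Rdir(55,.13); g=np.array([.503,.119,.06])
print(o['time_s'],o['qpos'],o['force'])
print(*togo(g+R[:,2]*.019,R,o))
a=camera("wrist")["image"]; b=camera("scene")["image"];s=camera("side")["image"]
A=cv2.resize(a[...,::-1],(400,300)); B=cv2.resize(b[205:305,180:310,::-1],(390,300)); D=cv2.resize(s[160:240,260:360,::-1],(375,300))
cv2.imwrite("pics/w3.png",np.vstack([np.hstack([A,B]),np.pad(D,((0,0),(0,415),(0,0)))]))
E
```

```text
time_s: 3.85
ee_pos: [0.5153, 0.1206, 0.0466]
eef_rot: [-3.141, -0.615, 0.129]
force: [0.4, -0.1, -0.2]
grip_width: 0.0941
3.85 [ 0.17390207  0.25841039  2.16385593 -0.24084779  0.10837015  1.84706165] [ 0.37764678 -0.10097058 -0.196316  ]
[-0.0025 -0.      0.0009] [ 0.0003 -0.0023 -0.0006]
```

View pics/w3.png

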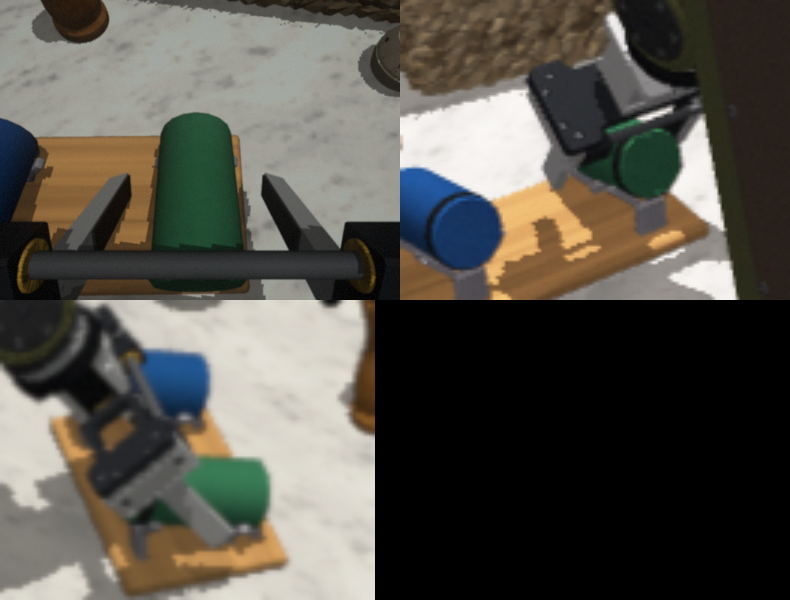

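Fingers straddle the tumbler clear of the supports, and it is centred. Closing with 25 N.

```bash
python3 -m jog '[[0,0,0,0,0,0,-1],[0,0,0,0,0,0,-1],[0,0,0,0,0,0,-1],[0,0,0,0,0,0,-1],[0,0,0,0,0,0,-1],[0,0,0,0,0,0,-1],[0,0,0,0,0,0,-1]]' 25
python3 - <<'E'
from h import *
from station import status
o=status.get_obs(); print(o['time_s'],o['qpos'],o['force'],o['moment'],o['grip_width'],o['ee_pos'],o['eef_rot'])
R0=Ro.from_euler('xyz',o['eef_rot']).as_matrix()
print(R0.T@np.array([0,0,.03]), R0.T@np.array([0,0,.2]))
E
```

```text
time_s: 4.7
ee_pos: [0.5149, 0.1204, 0.0471]
eef_rot: [-3.142, -0.615, 0.129]
force: [-0.2, -5.2, 1.5]
grip_width: 0.0535
4.7 [ 0.17355744  0.25654433  2.16506781 -0.24045936  0.10836661  1.84646   ] [-0.23491733 -5.18983844  1.53491857] [-0.67928151  0.11057851 -0.43344332] 0.05345467065301655 [0.51493525 0.12036034 0.04709034] [-3.14152744 -0.61517823  0.12879832]
[ 1.73131226e-02 -1.59776347e-06 -2.45001180e-02] [ 1.15420817e-01 -1.06517564e-05 -1.63334120e-01]
```

```bash
python3 -m jog '[[0.012,0,-0.016,0,0,0,-1],[0.029,0,-0.041,0,0,0,-1],[0.046,0,-0.065,0,0,0,-1],[0.069,0,-0.098,0,0,0,-1],[0.092,0,-0.131,0,0,0,-1],[0.115,0,-0.163,0,0,0,-1],[0.115,0,-0.163,0,0,0,-1]]'
python3 - <<'E'
from h import *
from station import status,camera
o=status.get_obs(); print(o['time_s'],o['qpos'].round(4).tolist(),o['force'],o['grip_width'],o['ee_pos'],o['eef_rot'])
s=camera("side")["image"];b=camera("scene")["image"]
D=cv2.resize(s[100:260,220:400,::-1],(540,480))
cv2.imwrite("pics/l4.png",D)
E
```

```text
time_s: 5.4
ee_pos: [0.5162, 0.1207, 0.2521]
eef_rot: [-3.141, -0.623, 0.129]
force: [1.2, 0.7, -2.8]
grip_width: 0.0532
5.4 [0.1737, -0.1038, 1.9745, -0.0425, 0.6486, 1.6413] [ 1.16790745  0.69346449 -2.82390779] 0.05324400609158843 [0.51620114 0.12068399 0.25206157] [-3.14099338 -0.62315924  0.12865679]
```

View pics/l4.png

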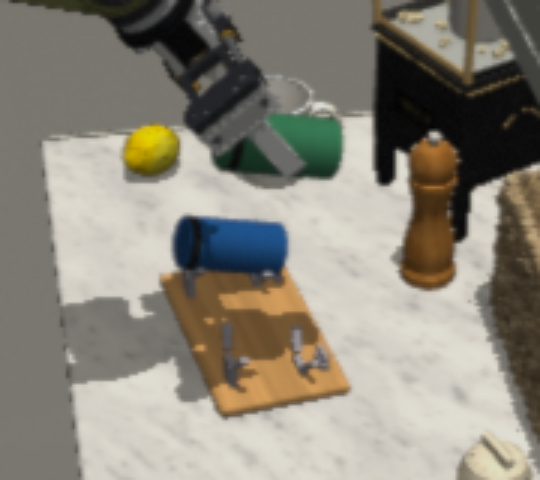

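```bash
cat >> h.py <<'E'
Rot=Ro.from_euler
def fk(q,P,s4=1,s6=1):
    d1,a1,L2,e,Lf,d6=P
    R1=Rot('z',q[0]).as_matrix(); R2=R1@Rot('y',q[1]).as_matrix(); R3=R2@Rot('y',q[2]).as_matrix()
    R5=R3@Rot('z',s4*q[3]).as_matrix()@Rot('y',q[4]).as_matrix(); R6=R5@Rot('z',s6*q[5]).as_matrix()
    p=R1@[a1,0,d1]+R2@[0,0,L2]+R3@[e,0,Lf]+R5@[0,0,d6]
    return p,R6
D=[([-1.27662,.30047,1.52159,0,1.32072,-.06661],[.19407,-.51433,.20488],[-3.14041,-.00007,.36079]),
([.13973,.01261,1.62198,.0001,1.50712,1.61159],[.43982,.09885,.30538],[-3.14149,.0001,.0989]),
([.18374,-.1169,2.26165,-.08284,.38749,1.69238],[.4463,.1116,.1436],[-3.141,-.611,.129]),
([.17356,.25654,2.16507,-.24046,.10837,1.84646],[.51494,.12036,.04709],[-3.1415,-.61518,.1288]),
([.1737,-.1038,1.9745,-.0425,.6486,1.6413],[.5162,.12068,.25206],[-3.141,-.62316,.12866])]
E
python3 - <<'E'
from h import *
from scipy.optimize import least_squares
for s4 in(1,-1):
    f=lambda P:np.concatenate([fk(d[0],P,s4)[0]-d[1] for d in D]+[0.01*(P-[.4,.1,.4,0,.4,.3])])
    r=least_squares(f,[.4,.1,.4,0,.4,.3]); print(s4,r.x.round(3),np.abs(f(r.x)[:15]).max())
    for s6 in(1,-1):
        # constant tool offset R_off
        O=[(fk(d[0],r.x,s4,s6)[1].T@Rot('xyz',d[2]).as_matrix()) for d in D]
        print(s6,[np.degrees(Ro.from_matrix(O[0].T@o).magnitude()).round(2) for o in O],O[1].round(2).tolist())
E
```

```text
1 [0.188 0.027 0.387 0.012 0.424 0.231] 0.0362648093939809
1 [np.float64(0.0), np.float64(0.0), np.float64(0.03), np.float64(0.0), np.float64(0.0)] [[-0.0, -1.0, 0.0], [1.0, -0.0, 0.0], [-0.0, 0.0, 1.0]]
-1 [np.float64(0.0), np.float64(167.69), np.float64(158.44), np.float64(140.78), np.float64(164.29)] [[0.08, 1.0, -0.0], [-1.0, 0.08, -0.0], [-0.0, 0.0, 1.0]]
-1 [ 0.241 -0.016  0.446  0.058  0.462  0.294] 0.03663885247519402
1 [np.float64(0.0), np.float64(0.01), np.float64(9.48), np.float64(27.55), np.float64(4.87)] [[-0.0, -1.0, 0.0], [1.0, -0.0, 0.0], [-0.0, 0.0, 1.0]]
-1 [np.float64(0.0), np.float64(167.69), np.float64(167.23), np.float64(168.18), np.float64(168.18)] [[0.08, 1.0, -0.0], [-1.0, 0.08, -0.0], [-0.0, 0.0, 1.0]]
```

```bash
cat >> h.py <<'E'
def fk2(q,P):
    p,R=fk(q,P[:6]); R1=Rot('z',q[0]).as_matrix()
    return p+R1@[0,P[6],0], R@Rot('z',np.pi/2).as_matrix()
E
python3 - <<'E'
from h import *
from scipy.optimize import least_squares
x0=np.array([.3,.1,.4,0,.4,.25,.037])
f=lambda P:np.concatenate([fk2(d[0],P)[0]-d[1] for d in D]+[0.001*(P-x0)])
r=least_squares(f,x0); P=r.x; print(P.round(4),np.abs(f(P)[:15]).max())
np.save("P.npy",P)
lo=np.array([-3.03,-.79,.23,-1.04,0,-2.55]);hi=np.array([3.03,2.21,2.52,4.18,3.07,2.55])
for al in(40,):
  for zz in (.0645,.20):
    g=np.array([.5515,-.1305,zz])
    for b in range(-120,121,15):
        R=Rdir(90-al,np.radians(b),True); t=g+.019*R[:,2]
        best=None
        for q0 in ([-.2,.3,2,0,.3,-1.6],[-.2,.3,2,1,.5,-2.],[-.2,.3,2,-.9,.5,0],[-.2,.3,2,3,.3,1.6]):
            F=lambda q:np.r_[(fk2(q,P)[0]-t)*10,Ro.from_matrix(fk2(q,P)[1].T@R).as_rotvec()]
            s=least_squares(F,np.clip(q0,lo+.01,hi-.01),bounds=(lo,hi))
            if best is None or s.cost<best.cost: best=s
        if best.cost<1e-4: print(zz,b,best.x.round(2),best.cost<1e-8)
E
```

```text
[0.2212 0.     0.4242 0.0409 0.4475 0.2706 0.0366] 3.601785064163976e-05
0.0645 -120 [-0.04  0.72  1.43 -0.62  1.39  0.72] True
0.0645 -105 [-0.02  0.66  1.56 -0.72  1.23  0.6 ] True
0.0645 -90 [-0.01  0.58  1.68 -0.83  1.05  0.49] True
0.0645 -75 [-0.02  0.51  1.8  -0.95  0.86  0.38] True
0.0645 -15 [-0.31  0.34  2.09  0.94  0.04 -2.55] False
0.0645 75 [-0.58  0.64  1.58  0.7   1.26  2.49] True
0.0645 90 [-0.55  0.71  1.46  0.59  1.41  2.37] True
0.0645 105 [-0.51  0.77  1.34  0.48  1.55  2.23] True
0.0645 120 [-0.46  0.83  1.24  0.37  1.67  2.08] True
0.2 -120 [-0.04  0.56  1.36 -0.61  1.59  0.58] True
0.2 -105 [-0.02  0.47  1.48 -0.68  1.43  0.43] True
0.2 -90 [-0.01  0.39  1.61 -0.75  1.24  0.28] True
0.2 -75 [-0.02  0.3   1.73 -0.79  1.05  0.11] True
0.2 -60 [-0.06  0.22  1.83 -0.8   0.84 -0.1 ] True
0.2 -45 [-0.12  0.14  1.92 -0.74  0.63 -0.39] True
0.2 -30 [-0.21  0.09  1.98 -0.48  0.44 -0.88] True
0.2 -15 [-0.31  0.07  2.    0.09  0.37 -1.69] True
0.2 0 [-0.41  0.09  1.99  0.59  0.48 -2.42] True
0.2 90 [-0.55  0.54  1.39  0.58  1.62  2.5 ] True
0.2 105 [-0.51  0.61  1.27  0.49  1.76  2.34] True
0.2 120 [-0.46  0.68  1.16  0.39  1.89  2.17] True
```

Run:
```python
from h import *
from station import status,camera
from scipy.optimize import least_squares
P=np.load("P.npy"); o=status.get_obs(); q0=o['qpos']
print(np.abs(fk2(q0,P)[0]-o['ee_pos']).max())
lo=np.array([-3.03,-.79,.23,-1.04,0,-2.55]);hi=np.array([3.03,2.21,2.52,4.18,3.07,2.55])
p0,R0=fk2(q0,P)
for b in(-75,-90,-105,-120):
    R=Rdir(50,np.radians(b),True); t=np.array([.5515,-.1305,.20])+.019*R[:,2]
    rv=Ro.from_matrix(R0.T@R).as_rotvec(); q=q0.copy(); ok=0; tr=[]
    g0=p0-.019*R0[:,2]
    for s in np.linspace(0,1,21):
        Rs=R0@Ro.from_rotvec(rv*s).as_matrix(); ts=p0+(t-p0)*s
        F=lambda q:np.r_[(fk2(q,P)[0]-ts)*10,Ro.from_matrix(fk2(q,P)[1].T@Rs).as_rotvec()]
        r=least_squares(F,np.clip(q,lo+1e-4,hi-1e-4),bounds=(lo,hi)); q=r.x; ok=max(ok,r.cost); tr.append(q)
    tr=np.array(tr); print(b,(rv/(np.pi/2)).round(3),np.degrees(np.linalg.norm(rv)).round(),ok,tr.min(0).round(2),tr.max(0).round(2)); print(*togo(t,R,o), tr[-1].round(2))
c=camera("side")
for n,u,v,z in(("timer",385,262,.02),("jar base left",395,300,0),("machine base",408,330,.0),("jar top",405,270,.08)): print(n,atz(c,u,v,z).round(3))
```

```text
7.0550100040311925e-06
-75 [-0.048 -0.613 -1.147] 117.0 4.539885147291107e-19 [-0.02 -0.1   1.69 -0.79  0.65  0.11] [ 0.17  0.3   1.98 -0.01  1.11  1.64]
[-0.0301  0.2656  0.0531] [-0.0477 -0.6133 -1.1468] [-0.02  0.3   1.73 -0.79  1.05  0.11]
-90 [-0.041 -0.678 -0.975] 107.0 5.3785990635195776e-20 [-0.01 -0.1   1.6  -0.75  0.65  0.28] [ 0.17  0.39  1.98 -0.01  1.26  1.64]
[-0.0327  0.2656  0.0513] [-0.0406 -0.6782 -0.9754] [-0.01  0.39  1.61 -0.75  1.24  0.28]
-105 [-0.033 -0.731 -0.801] 98.0 2.08764814644583e-21 [-0.02 -0.1   1.48 -0.68  0.65  0.43] [ 0.17  0.47  1.98 -0.01  1.43  1.64]
[-0.0352  0.2648  0.0495] [-0.0333 -0.7313 -0.8015] [-0.02  0.47  1.48 -0.68  1.43  0.43]
-120 [-0.026 -0.773 -0.626] 90.0 9.385121658392325e-24 [-0.04 -0.1   1.36 -0.61  0.65  0.58] [ 0.17  0.56  1.98 -0.    1.59  1.64]
[-0.0375  0.2632  0.0479] [-0.026  -0.7731 -0.6256] [-0.04  0.56  1.36 -0.61  1.59  0.58]
timer [ 0.67  -0.082  0.02 ]
jar base left [ 0.666 -0.203  0.   ]
machine base [ 0.671 -0.305  0.   ]
jar top [ 0.69  -0.182  0.08 ]
```

Run:
```python
import cv2
a=cv2.imread("pics/side0.png")
cv2.imwrite("pics/s_crop2.png",cv2.resize(a[220:400,300:480],None,fx=3.3,fy=3.3,interpolation=cv2.INTER_CUBIC))
```

```text
(no output)
```

View pics/s_crop2.png

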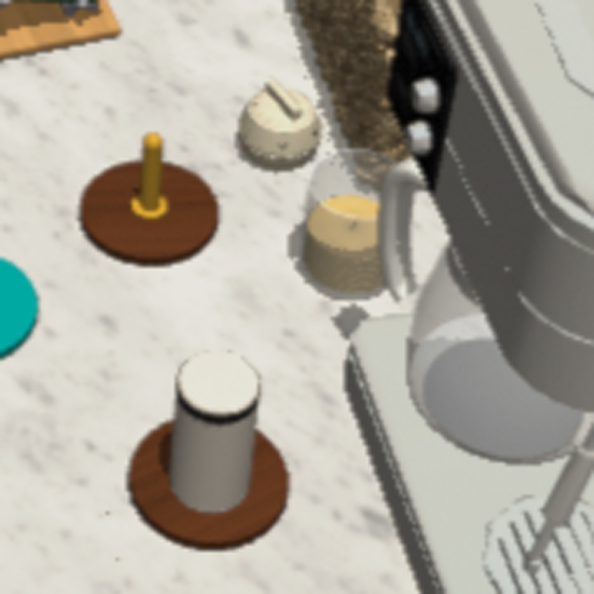

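Run:
```python
from h import *
from station import camera
c=camera("side"); s=camera("scene")
for u,v in((387,165),(390,215),(405,262)):
  for z in(0,.1,.15): print(u,v,z,atz(c,u,v,z).round(3))
print(atz(s,190,236,0),atz(s,306,209,0),atz(s,306,150,.12),atz(s,306,150,.16))
```

```text
387 165 0 [0.804 0.401 0.   ]
387 165 0.1 [0.756 0.253 0.1  ]
387 165 0.15 [0.733 0.179 0.15 ]
390 215 0 [0.744 0.138 0.   ]
390 215 0.1 [0.702 0.014 0.1  ]
390 215 0.15 [ 0.681 -0.048  0.15 ]
405 262 0 [ 0.731 -0.07   0.   ]
405 262 0.1 [ 0.69  -0.174  0.1  ]
405 262 0.15 [ 0.669 -0.227  0.15 ]
[0.75548927 0.195765   0.        ] [ 0.7445592  -0.13904212  0.        ] [ 0.86938879 -0.20459228  0.12      ] [ 0.78299729 -0.16091634  0.16      ]
```

```bash
python3 -m jog '[[-0.002,0.02,0.004,-0.041,-0.678,-0.975,-1],[-0.005,0.04,0.008,-0.041,-0.678,-0.975,-1],[-0.007,0.06,0.011,-0.041,-0.678,-0.975,-1],[-0.01,0.08,0.015,-0.041,-0.678,-0.975,-1],[-0.012,0.1,0.019,-0.041,-0.678,-0.975,-1],[-0.015,0.12,0.023,-0.041,-0.678,-0.975,-1],[-0.017,0.14,0.027,-0.041,-0.678,-0.975,-1],[-0.02,0.16,0.031,-0.041,-0.678,-0.975,-1],[-0.022,0.18,0.035,-0.041,-0.678,-0.975,-1],[-0.025,0.2,0.039,-0.041,-0.678,-0.975,-1],[-0.027,0.22,0.043,-0.041,-0.678,-0.975,-1],[-0.03,0.24,0.047,-0.041,-0.678,-0.975,-1],[-0.033,0.266,0.051,-0.041,-0.678,-0.975,-1],[-0.033,0.266,0.051,-0.041,-0.678,-0.975,-1],[-0.033,0.266,0.051,-0.041,-0.678,-0.975,-1],[-0.033,0.266,0.051,-0.041,-0.678,-0.975,-1]]'
python3 - <<'E'
from h import *
from station import status,camera
o=status.get_obs(); print(o['time_s'],o['qpos'].round(4).tolist(),o['force'],o['grip_width'])
R=Rdir(50,-np.pi/2,True); print(*togo(np.array([.5515,-.1305,.20])+.019*R[:,2],R,o))
for n in("side","scene","wrist"): cv2.imwrite(f"pics/{n}5.png",camera(n)["image"][...,::-1])
s=cv2.imread("pics/side5.png"); cv2.imwrite("pics/side5c.png",cv2.resize(s[150:330,240:440],None,fx=3.5,fy=3.3,interpolation=cv2.INTER_CUBIC))
E
```

```text
time_s: 7.25
ee_pos: [0.5507, -0.1427, 0.1838]
eef_rot: [-3.14, 0.698, 1.571]
force: [0.2, 0.1, -1.8]
grip_width: 0.0538
7.25 [-0.0099, 0.3881, 1.6101, -0.7458, 1.2433, 0.2774] [ 0.22716161  0.14858116 -1.75736341] 0.05376099069093132
[-0.0011  0.0008 -0.0013] [-0.0012 -0.0002  0.0001]
```

View pics/side5c.png

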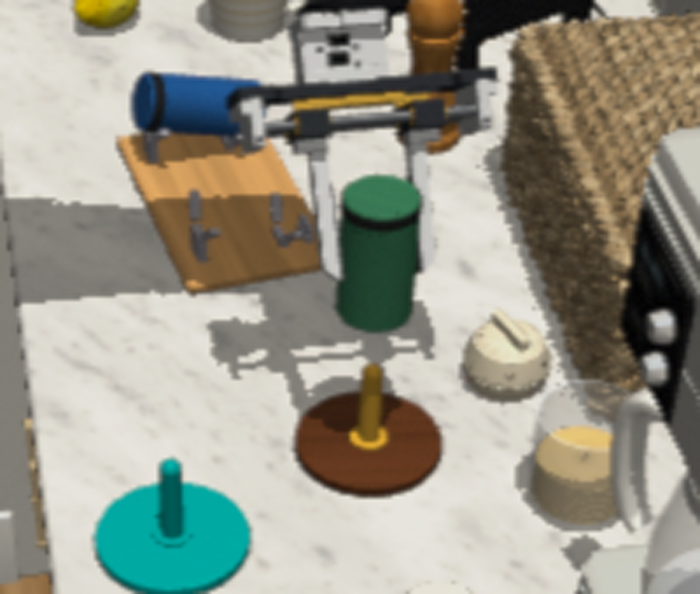

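View pics/scene5.png

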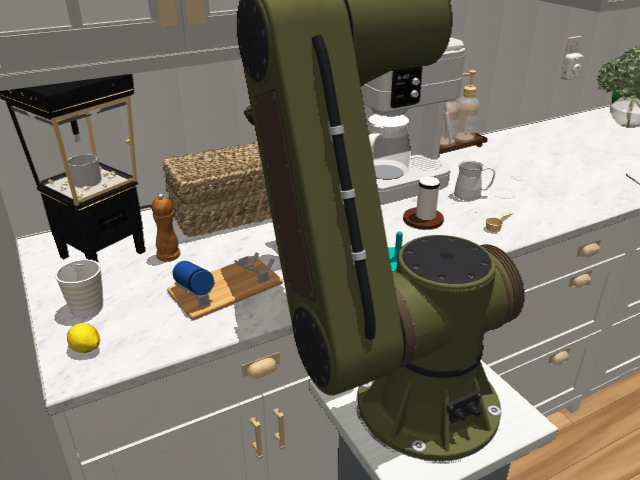

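View pics/wrist5.png

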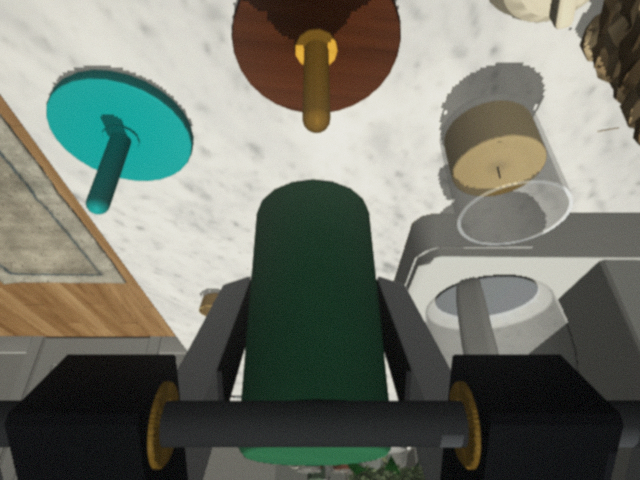

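The tumbler hangs mouth down above the peg. I'll overlay a model of the vertical tumbler to check its tilt and offset.

Run:
```python
from h import *
from station import status,camera
o=status.get_obs(); R=Rot('xyz',o['eef_rot']).as_matrix(); g=o['ee_pos']-.019*R[:,2]; print(g)
out=[]
for n,(a,b,w,h) in {"side":(315,190,80,110),"wrist":(220,20,190,260)}.items():
    c=camera(n); f=540/h
    im=cv2.resize(c["image"][b:b+h,a:a+w,::-1],None,fx=f,fy=f,interpolation=cv2.INTER_CUBIC)
    t=np.linspace(0,2*np.pi,60); 
    for zz,rr,x,y,col in((g[2]+.0525,.027,g[0],g[1],(0,0,255)),(g[2]-.0525,.027,g[0],g[1],(0,0,255)),(.012,.055,.5515,-.1305,(255,255,0)),(.012,.008,.5515,-.1305,(255,255,0))):
        q=(proj(c,np.c_[x+rr*np.cos(t),y+rr*np.sin(t),0*t+zz])+.5-[a,b])*f-.5
        cv2.polylines(im,[q.round().astype(np.int32)],True,col)
    out.append(im)
cv2.imwrite("pics/ov6.png",np.hstack(out))
```

```text
[ 0.55077688 -0.13057214  0.19869729]
```

View pics/ov6.png

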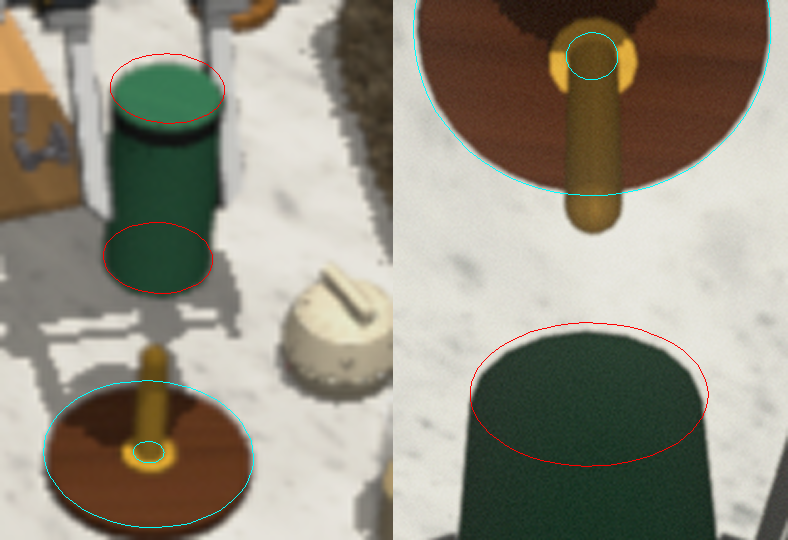

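The overlay agrees to about 2–3 mm and the tumbler is upright. Next comes a straight descent of 120 mm, then a slow approach to contact.

```bash
python3 -m jog '[[0.013,0,0.015,0,0,0,-1],[0.026,0,0.031,0,0,0,-1],[0.039,0,0.046,0,0,0,-1],[0.051,0,0.061,0,0,0,-1],[0.064,0,0.077,0,0,0,-1],[0.072,0,0.086,0,0,0,-1],[0.077,0,0.092,0,0,0,-1],[0.077,0,0.092,0,0,0,-1],[0.077,0,0.092,0,0,0,-1]]'
python3 - <<'E'
from h import *
from station import status,camera
o=status.get_obs(); R=Rot('xyz',o['eef_rot']).as_matrix(); g=o['ee_pos']-.019*R[:,2]; print(o['time_s'],g,o['qpos'].round(3),o['force'],o['moment'],o['grip_width'])
out=[]
for n,(a,b,w,h) in {"side":(300,200,110,110),"wrist":(170,0,300,300)}.items():
    im=cv2.resize(camera(n)["image"][b:b+h,a:a+w,::-1],(390,390),interpolation=cv2.INTER_CUBIC); out.append(im)
cv2.imwrite("pics/d7.png",np.hstack(out))
E
```

```text
time_s: 8.4
ee_pos: [0.5509, -0.1432, 0.0648]
eef_rot: [-3.141, 0.699, 1.571]
force: [0.4, -0.3, -1.4]
grip_width: 0.0536
8.4 [ 0.55089805 -0.13094251  0.07931975] [-0.01   0.558  1.68  -0.822  1.072  0.462] [ 0.36638459 -0.31199086 -1.44655553] [ 0.47120379 -0.08689449  0.00814739] 0.053638798081996425
```

View pics/d7.png

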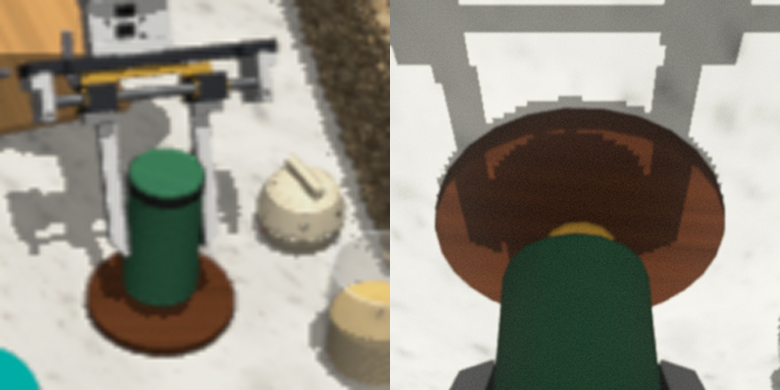

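The tumbler is over the peg with no contact force yet. About 15 mm remains.

```bash
python3 -m jog '[[0.003,0,0.004,0,0,0,-1],[0.0055,0,0.0065,0,0,0,-1],[0.007,0,0.0085,0,0,0,-1],[0.007,0,0.0085,0,0,0,-1]]'; python3 -m jog '[[0.0013,0,0.0015,0,0,0,-1],[0.0013,0,0.0015,0,0,0,-1]]';  python3 -m jog '[[0.0013,0,0.0015,0,0,0,-1],[0.0013,0,0.0015,0,0,0,-1]]'
```

```text
time_s: 8.9
ee_pos: [0.5508, -0.1433, 0.0536]
eef_rot: [-3.14, 0.699, 1.571]
force: [-0.0, -0.7, -2.4]
grip_width: 0.0535
time_s: 9.1
ee_pos: [0.5509, -0.1434, 0.0517]
eef_rot: [-3.141, 0.699, 1.571]
force: [0.3, -1.0, -1.3]
grip_width: 0.0533
time_s: 9.3
ee_pos: [0.5508, -0.1439, 0.0512]
eef_rot: [-3.141, 0.701, 1.57]
force: [-7.6, -0.2, 14.9]
grip_width: 0.0536
```

Contact shows as 15 N up at the expected height. Opening the fingers to about 75 mm.

```bash
python3 -m jog '[[0,0,0,0,0,0,-0.0],[0,0,0,0,0,0,0.3],[0,0,0,0,0,0,0.6],[0,0,0,0,0,0,0.6],[0,0,0,0,0,0,0.6],[0,0,0,0,0,0,0.6]]'
python3 - <<'E'
from h import *
from station import status,camera
o=status.get_obs(); R=Rot('xyz',o['eef_rot']).as_matrix(); g=o['ee_pos']-.019*R[:,2]; print(o['time_s'],g,o['force'],o['grip_width'])
out=[]
for n,(a,b,w,h) in {"side":(300,200,110,110),"wrist":(120,80,400,400)}.items():
    im=cv2.resize(camera(n)["image"][b:b+h,a:a+w,::-1],(390,390),interpolation=cv2.INTER_CUBIC); out.append(im)
cv2.imwrite("pics/r8.png",np.hstack(out))
E
```

```text
time_s: 9.9
ee_pos: [0.5508, -0.1439, 0.0511]
eef_rot: [-3.141, 0.701, 1.57]
force: [0.3, 0.3, 1.0]
grip_width: 0.0751
9.9 [ 0.55084042 -0.13164635  0.06560271] [0.28429938 0.26170677 0.96475276] 0.07514345361431314
```

View pics/r8.png

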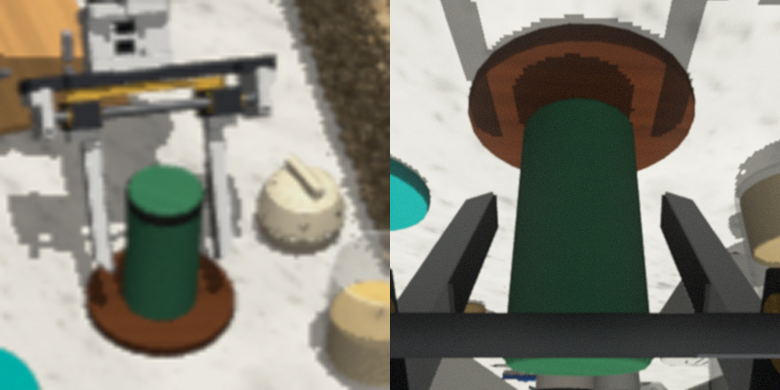

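Both fingers are clear of the tumbler, and it stands. I withdraw back along the tool axis.

```bash
python3 -m jog '[[0,0,-0.015,0,0,0,0.6],[0,0,-0.035,0,0,0,0.6],[0,0,-0.06,0,0,0,0.6],[0,0,-0.09,0,0,0,0.6],[0,0,-0.12,0,0,0,0.6],[0,0,-0.15,0,0,0,0.6],[0,0,-0.15,0,0,0,0.6],[0,0,-0.15,0,0,0,0.6]]'
python3 - <<'E'
from h import *
from station import status,camera
o=status.get_obs(); print(o['time_s'],o['ee_pos'],o['force'],o['joint_vel'].round(3))
t=np.linspace(0,2*np.pi,60); out=[]
for n,(a,b,w,h) in {"side":(240,160,200,240),"wrist":(120,0,400,480)}.items():
    c=camera(n); f=480/h
    im=cv2.resize(c["image"][b:b+h,a:a+w,::-1],None,fx=f,fy=f,interpolation=cv2.INTER_CUBIC)
    for zz in(.012,.117):
        q=(proj(c,np.c_[.5515+.027*np.cos(t),-.1305+.027*np.sin(t),0*t+zz])+.5-[a,b])*f-.5
        cv2.polylines(im,[q.round().astype(np.int32)],True,(0,0,255))
    out.append(im)
cv2.imwrite("pics/f9.png",np.hstack(out))
a=cv2.imread("pics/side0.png").astype(int); b=camera("side")["image"][...,::-1].astype(int)
for n,(y0,y1,x0,x1) in dict(white=(320,390,335,390),blue=(168,196,275,318)).items(): print(n,np.abs(a-b)[y0:y1,x0:x1].mean())
E
```

```text
time_s: 10.8
ee_pos: [0.551, -0.0467, 0.166]
eef_rot: [3.141, 0.701, 1.57]
force: [1.0, -1.0, -0.8]
grip_width: 0.075
10.8 [ 0.55098321 -0.04668235  0.16595936] [ 1.02777261 -1.00235088 -0.77154291] [-0.021  0.023  0.021 -0.002 -0.008  0.005]
white 1.9891774891774892
blue 23.959025470653376
```

View pics/f9.png

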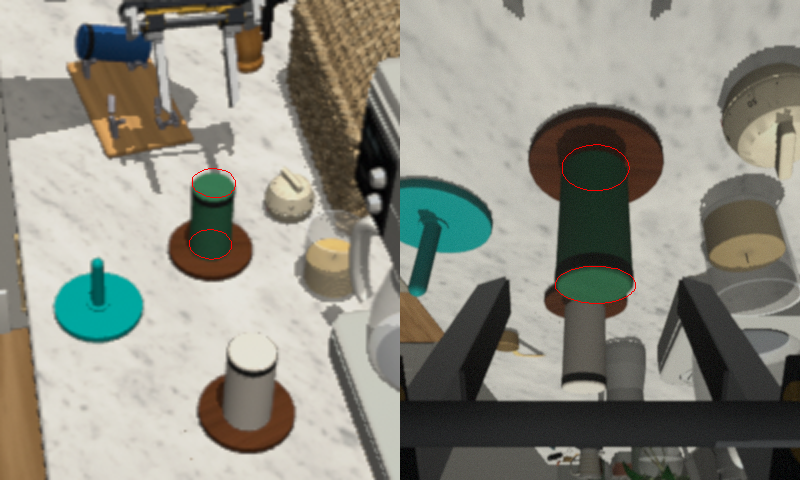

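Run:
```python
from h import *
from station import camera,ctrl
a=cv2.imread("pics/scene0.png").astype(int); b=camera("scene")["image"][...,::-1].astype(int)
print("blue diff",np.abs(a-b)[258:298,170:216].mean())
print(ctrl.hand_in())
```

```text
blue diff 10.90072463768116
the job is handed in; nothing more can be done
None
```

The green tumbler stands upside down on the dark wooden foot over the empty brass peg, and I handed the job in at about 11 s of the 38 s allowed. I gripped it at an angle at its middle and turned it mouth down. I then lowered it until the wrist force read 15 N at the expected height, opened the fingers and backed off 150 mm.

- **Green tumbler:** in the last side and wrist pictures it matches the model of an upright tumbler on the peg's axis to within a few mm. The grasp point was about 54 mm above the foot's upper face at contact, inside the 47–58 mm range. The gripper is clear and the wrist force is near zero.
- **White tumbler:** unchanged in the side view.
- **Blue tumbler:** the numerical picture comparison was inconclusive. It differed by 24 grey levels in the side view, where the gripper and its shadow cover part of the tumbler, and by 11 in the scene view, which I did not view again. By eye it lies in its cradle as before, and nothing came into contact with it.

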